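Show a coaster from the sample case to the phone camera

TASK

We are filming stock for the web shop: swing the hinged lid of the wooden sample case up until it stands upright, leave it open, and draw out the round coaster, leaving the square coaster in its slot and the phone and the other goods on the table alone. Hold the coaster straight in front of the phone's rear camera, centred on it and about 15 cm away, with its plain wooden back squarely to the camera for a good second, then turn it round so that the cork face with the steel medallion is squarely to the camera. Finish there, still holding the coaster steady in the gripper.

Things in the scene. Friction and masses are not known exactly. Their poses are not given: they have to be found in the camera images.
- case: Wooden sample case, fixed, 135 (x) by 144 (y) mm, base 58 mm high, 113 with the lid shut. Origin: centre of its underside; x from the front (knob side) to the back (hinge side), y to the left seen from the front, z up. An insert, top 42 mm up, has two slots along x at y = +32 and -32 mm, 13.5 mm wide, 98 mm long, floor 8 mm up. Coasters stand 44 mm above the base's walls.
- lid (a joint): Lid hinge, rad: 0 shut, grows as the front edge rises, 1.57 upright, stop at 1.85. May start ajar (up to 0.1). The lid is a hollow wooden cover, 135 by 144 mm, 55 mm deep, 0.25 kg. Its friction hinge holds it wherever it is left; lifting takes about 3 N at the knob.
- lid_hinge (a point): Middle of the lid's hinge line, at the top of the back wall of the case: 67.5 mm behind the case's centre, 58 mm above the table. The line runs along the case's y.
- lid_knob (a point): Centre of the head (26 mm in diameter, 20 mm long) of the wooden knob on the lid's front, 28 mm out from the face on a 10 mm stem. Shut, it is 163 mm in front of the hinge line and 22 mm above it, pointing to the front; with the lid upright it points up. Pinched from above across the case's y, it can turn between the fingers as the lid swings.
- coaster: Round coaster, 94 mm in diameter, 10 mm thick, 50 to 100 g, on edge in one of the two slots (either one), hidden by the shut lid. Origin: centre of the disc, 55 mm above the table in the slot (top of the rim 102 mm). Its +y face is cork with a round steel medallion (38 mm), its -y face plain bare wood; in the slot its axes are along the case's.
- square: Square coaster, 94 by 94 by 10 mm, standing on edge in the other slot, 64 mm from the round one centre to centre, same height. To be left in its slot. Origin: its centre.
- phone: Phone (74 mm wide, 153 mm tall, 8 mm thick) clamped upright in a desk stand with a round foot 110 mm in diameter, fixed to the table; top of the clamp at 216 mm. Origin: on the table under the phone. Its rear camera looks along the body's -x, level; the screen is at +x; z up. Not to be touched.
- lens (a point): Middle of the phone's rear camera, 183 mm above the table, 8 mm towards -x and 17 mm towards +y from the phone's origin; axes as the phone's, it looks along -x.
- tumbler: Glass tumbler, 78 mm in diameter and 85 mm high, loose on the table. Origin: centre of its underside.
- carafe: Glass carafe with ball stopper, foot 132 mm in diameter, 234 mm high, loose. Origin: centre of its underside.
- trivet: Round white trivet with cork inlay lying flat, 170 mm in diameter, 13 mm high, loose. Origin: centre of its underside.
Not all that is in view belongs to the job. There is more than one size of the case; the job needs the smaller. Several things have the shape of the tumbler; the one meant has the colours described above.

How it is judged:
On the way, in this order (a step that is already met when the one before it is completed fails the run):
1. the lid stands upright, the coaster still in its slot (value of joint lid above 1.35 rad and z of coaster in the frame of case below 0.065 m), for 0.2 s.
2. the round coaster is drawn up clear of the case in the gripper (z of coaster in the frame of case above 0.115 m and contact force between the fingers and coaster above 1 N and contact force between coaster and case below 0.3 N and contact force between coaster and phone below 0.3 N and contact force between coaster and tumbler below 0.3 N), for 0.2 s.
3. its plain back is shown squarely to the camera (x of coaster in the frame of lens between -0.22 and -0.1 m and y of coaster in the frame of lens between -0.04 and 0.04 m and z of coaster in the frame of lens between -0.04 and 0.04 m and angle between the y axis of coaster and the x axis of lens, either way round below 0.26 rad and y of lens in the frame of coaster below 0 m and contact force between the fingers and coaster above 1 N and contact force between coaster and case below 0.3 N and contact force between coaster and phone below 0.3 N and contact force between coaster and tumbler below 0.3 N), for 0.8 s.
At the end, for the whole second after the job is handed in: Coaster held still by the fingers alone, 100 to 220 mm in front of the lens, within 40 mm of its axis sideways and in height, medallion to the lens within 15 degrees; lid open beyond 1.35 rad; square coaster moved under 12 mm, tumbler, carafe and trivet under 20 mm (x of coaster in the frame of lens between -0.22 and -0.1 m and y of coaster in the frame of lens between -0.04 and 0.04 m and z of coaster in the frame of lens between -0.04 and 0.04 m and angle between the y axis of coaster and the x axis of lens, either way round below 0.26 rad and y of lens in the frame of coaster above 0 m and contact force between the fingers and coaster above 1 N and contact force between coaster and case below 0.3 N and contact force between coaster and phone below 0.3 N and contact force between coaster and tumbler below 0.3 N and linear speed of coaster below 0.03 m/s and angular speed of coaster below 0.2 rad/s and value of joint lid above 1.35 rad and distance of square from where it was at the start of the episode below 0.012 m and distance of each of tumbler, carafe, trivet from where it was at the start of the episode below 0.02 m); the arm keeps its last pose, push and grip.
It fails at once if the square coaster is pulled out or pushed about (12 mm) (distance of square from where it was at the start of the episode above 0.012 m).
It fails at once if the tumbler, carafe or trivet is shifted by more than 20 mm (distance of any of tumbler, carafe, trivet from where it was at the start of the episode above 0.02 m).
It fails at once if the phone or its stand is struck (contact force between any of the arm, the fingers, coaster and phone above 2 N).
It also fails if it takes over 67 s, if anything falls off the work surface, if the arm or the gripper's body presses on something with over 40 N, if the wrist force passes 120 N, or if a joint passes its speed limit or range.

ROBOT

A 7-joint arm with a two-finger parallel gripper is mounted at the origin on the work surface. World frame = base frame: x ahead of the robot, y to its left, z up, the work surface at z = 0. Lengths are in m, angles in rad, forces in N, time in s.
With the tool pointing down it reaches from about 0.4 to 0.75 m from the base axis. Payload 19.5 kg.
Tool frame: the origin (TCP) lies midway between the tips of the shut fingers; the grasp point (between the pads) lies tcp_to_grasp behind it (tcp_to_grasp is the distance from the TCP to the grasp point, in m); z points along the fingers, y is the line along which they close (so a half turn about z gives the same grasp; the last joint's range is limited). The gripper opens to 85 mm and grips with 20 to 120 N. Pads are 22 mm wide; open, the fingers measure 114 mm over their backs; the gripper's body (76 mm by 85 mm) begins 54 mm behind the grasp point. The pads swing forward as they close: fully open they stand 13 mm farther back than shut.
Start: joints at [1.072, 0.707, -0.028, 1.485, 0.022, 0.951, -0.075], TCP at [0.254, -0.516, 0.208] pointing down, gripper open.
Joint ranges: [-2.71, 2.71], [-0.32, 2.16], [-1.57, 1.52], [0, 2.45], [-1.46, 4.6], [0, 2.02], [-2.83, 2.83]. Speed limits (rad/s): [1.89, 1.89, 2.57, 2.57, 3.01, 3.01, 3.01].

INTERFACE

Orientations are given as a rotation vector (axis times angle).
In Python, from rig import state, camera, close_job, tcp_to_grasp gives the robot as it stands. The module is installed in compiled form; this text tells all that it offers.
- The arm moves only by the tool servo_tool, never from a script. Its argument "series" is a list of rows, each an object with "claw": the opening, from 0 (shut) to 1 (fully open); "linear": the shift along the tool's x, y, z in m, a list of three; "twist": the turn about the tool's z in rad. A call has 1 to 8 rows; each row is the pose to reach, as a shift and turn from the pose commanded when the call began, along the tool's axes at that moment; what a row does not reach only later rows make up. A row lasts 1/8 s, in which the tool goes at most 62.5 mm and 10.7 degrees, less where a joint would pass 70% of its speed; a pose out of reach is approached as far as the arm can. A call with a gripper value outside its range is refused whole. The fingers move at their own pace and stop on an object; "squeeze" is the grip in N (left out, the last holds). Time passes only in rows, so rows that repeat a pose let the fingers close. It gives the time, the measured TCP pose, the force, the opening and the grip force at its end, in the units of the state.
- state(): the state, without advancing time (a new reading comes with each control period).
- camera(name): name is "side" or "top" or "wrist"; returns a dict with "image" (420x560x3 uint8, red, green, blue), "mtx" (3x3 intrinsics, pixels), "rvec" (rotation vector, rad) and "tvec" (3), from world to camera coordinates, as OpenCV has them. Camera axes: x right, y down, z forward; pixel columns grow to the right and rows downward; lengths in m; the calibration is good to about 2 mm. The wrist camera is an equidistant fisheye: a pixel r from the principal point sees the ray r / f radians off the axis. A picture is of the moment at which its call begins. There is no depth.
- close_job(): hands the job in; it is judged then, once.
The state is a dict: "time_s": time; "joint_pos": joint angles; "joint_vel": joint speeds; "effort": joint torques, N m; "tcp_pos": TCP position; "tool_rot": TCP orientation; "force": force on the tool from outside, world axes, zero at the start; "ft_torque": the same for the moment, N m; "gripper_width": finger opening in m; "finger_force": force on a finger pad.
Only numpy, scipy, OpenCV 4.12 (cv2) and the standard library are available. Lean on these libraries where they do the work, as an engineer would, in place of code of your own. Each camera call takes 0.05 s, during which the arm holds its last target. There are 200 camera calls.

## Working session

There is one attempt and no reset: what is moved stays moved. The work goes in short steps, Python scripts to look and compute and a tool call to move; the robot and the scene stay as the last step left them, time stands still between calls to the robot, and variables do not carry over. Pictures are saved under pics/ and viewed, at most 10 in all, crops included, and the job is handed in when it is done.

Besides the shell and the picture viewer there is one more tool, called in YAML: its name, and indented under it one key for each argument. servo_tool: Moves the arm, as the interface text tells. Its arguments: {"type":"object","properties":{"series":{"type":"array"},"squeeze":{"type":"number"}},"required":["series"]}

```bash
mkdir -p pics
cat > h.py <<'E'
import numpy as np, cv2
from rig import state, camera, tcp_to_grasp
from scipy.spatial.transform import Rotation as R
def snap(n,f):
    c=camera(n); cv2.imwrite(f'pics/{f}.png',cv2.cvtColor(c['image'],cv2.COLOR_RGB2BGR)); np.savez(f'pics/{f}.npz',**c); return c
def load(f): return dict(np.load(f'pics/{f}.npz'))
def ray(c,uv,fish=False):
    K=np.array(c['mtx']);x=(uv[0]-K[0,2])/K[0,0];y=(uv[1]-K[1,2])/K[1,1]
    if fish:
        r=np.hypot(x,y); d=np.array([x/r*np.sin(r),y/r*np.sin(r),np.cos(r)]) if r>0 else np.array([0,0,1.])
    else: d=np.array([x,y,1.])
    M=R.from_rotvec(np.ravel(c['rvec'])).as_matrix(); o=-M.T@np.ravel(c['tvec']); return o,M.T@d
def onz(c,uv,z,fish=False):
    o,d=ray(c,uv,fish); return o+d*(z-o[2])/d[2]
def proj(c,p,fish=False):
    M=R.from_rotvec(np.ravel(c['rvec'])).as_matrix(); q=M@np.asarray(p)+np.ravel(c['tvec']);K=c['mtx']
    if fish:
        r=np.hypot(q[0],q[1]);t=np.arctan2(r,q[2]);q=np.array([q[0]/r*t,q[1]/r*t,1])
    return K[0,0]*q[0]/q[2]+K[0,2],K[1,1]*q[1]/q[2]+K[1,2]
E
python3 - <<'E'
from h import *
s=state();print(s,tcp_to_grasp)
print(R.from_rotvec(s['tool_rot']).as_matrix().round(3))
for n in('top','side','wrist'):
    c=snap(n,n+'0');print(n,c['mtx'].tolist(),ray(c,(280,210)))
a=[cv2.imread(f'pics/{n}0.png') for n in('top','side')]
E
```

```text
{'time_s': 0.0, 'joint_pos': array([ 1.07233383,  0.70711098, -0.02759176,  1.48506241,  0.02200955,
        0.95088452, -0.07550769]), 'joint_vel': array([ 0.00060385, -0.00019848,  0.00012073, -0.00029385, -0.00093049,
        0.00052098,  0.00086338]), 'effort': array([ 6.01431129e-04, -8.83199000e+01,  1.23491082e+00, -2.36159277e+01,
        1.69040984e-02,  6.60570455e-03,  3.79534288e-05]), 'tcp_pos': array([ 0.25344365, -0.5157766 ,  0.20800819]), 'tool_rot': array([-3.05893826e+00, -7.10976564e-01,  5.09341439e-04]), 'force': array([0.53235659, 1.09704292, 0.3578523 ]), 'ft_torque': array([-0.02158047, -0.01023616, -0.00127087]), 'finger_force': 0.0, 'gripper_width': 0.08563053440234746} 0.0187
[[ 0.897  0.441 -0.001]
 [ 0.441 -0.897  0.001]
 [-0.    -0.001 -1.   ]]
top [[420.27803396407234, 0.0, 279.93951399300926], [0.0, 420.27803396407234, 209.21112543407793], [0.0, 0.0, 1.0]] (array([ 0.35490208, -0.05082875,  1.36257379]), array([ 1.58883971e-01, -9.68215154e-06, -9.87299057e-01]))
side [[463.47626597628505, 0.0, 278.88537128983813], [0.0, 463.47626597628505, 203.608243512393], [0.0, 0.0, 1.0]] (array([0.44324081, 0.75548473, 0.96251597]), array([ 0.09002704, -0.6750269 , -0.73241367]))
wrist [[325.19226210127806, 0.0, 277.7815546000185], [0.0, 325.19226210127806, 211.51194620114248], [0.0, 0.0, 1.0]] (array([ 0.32148103, -0.48298017,  0.37363067]), array([-0.25799891, -0.13242959, -0.95706171]))
```

View pics/top0.png

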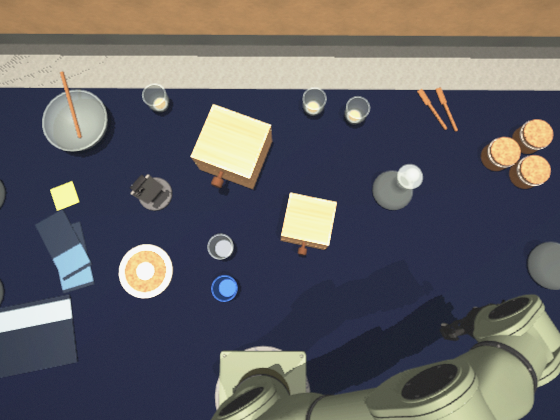

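View pics/side0.png

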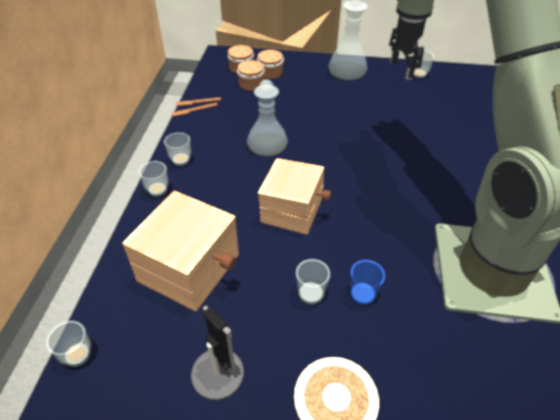

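Top view: the small case is at (309,221) with its knob at (302,251). The big case at (233,147), knob (218,182), is the decoy. The phone is at (150,190). The clear tumbler is at (221,247); the blue one (225,288) and the filled ones (156,97), (314,101) and (357,110) are decoys. The carafe is at (393,190) and the trivet at (146,271).

Run:
```python
from h import *
t=load('top0');s=load('side0')
im=t['image'];hsv=cv2.cvtColor(im,cv2.COLOR_RGB2HSV)
m=cv2.inRange(hsv,(18,40,190),(40,200,255))
n,l,st,ce=cv2.connectedComponentsWithStats(m)
for i in range(1,n):
    if st[i,4]>300 :
        c,_=cv2.findContours((l==i).astype(np.uint8),cv2.RETR_EXTERNAL,cv2.CHAIN_APPROX_NONE)
        r=cv2.minAreaRect(c[0]);b=cv2.boxPoints(r)
        P=np.array([onz(t,p,.113) for p in b]);print(st[i],r);print(P.round(3),np.linalg.norm(np.diff(P,axis=0),axis=1).round(4),P.mean(0).round(4))
k=cv2.inRange(hsv,(0,120,40),(12,255,200));k[:, :]=k
n,l,st,ce=cv2.connectedComponentsWithStats(k)
for i in range(1,n):
    if st[i,4]>20 and 200<ce[i][0]<320: print('knob',ce[i],st[i],onz(t,ce[i],.08).round(3))
for nm,uv,z in [('tumb',(221,248),.0),('carafe',(393,190),0),('trivet',(146,271),.013),('phonefoot',(155,194),0),('bigcase',(233,147),.15),('blue',(225,289),0)]: print(nm,onz(t,uv,z).round(3))
def up(c,x,y,w,h,k): return cv2.resize(cv2.cvtColor(c['image'],cv2.COLOR_RGB2BGR)[y:y+h,x:x+w],(w*k,h*k),interpolation=cv2.INTER_CUBIC)
A=up(t,110,155,100,70,4);B=up(s,180,300,100,100,3);C=up(t,270,185,70,80,4);D=up(s,245,150,100,90,3)
can=np.zeros((600,800,3),np.uint8)
can[:280,:400]=A;can[:300,420:720]=B;can[300-20:600,:280]=C;can[320:590,420:720]=D
cv2.imwrite('pics/crop1.png',can)
```

```text
[ 191  104   80   72 3218] ((230.49998474121094, 140.49998474121094), (64.79505920410156, 58.0785026550293), 20.22486114501953)
[[ 0.721  0.226  0.113]
 [ 0.899  0.17   0.113]
 [ 0.826 -0.021  0.113]
 [ 0.651  0.038  0.113]] [0.1861 0.205  0.1843] [0.7742 0.1034 0.113 ]
[525 120  27  27 345] ((536.7303466796875, 131.83145141601562), (24.37995147705078, 24.37995147705078), 32.0053825378418)
[[ 0.793 -0.794  0.113]
 [ 0.861 -0.84   0.113]
 [ 0.819 -0.901  0.113]
 [ 0.752 -0.854  0.113]] [0.082  0.0736 0.0816] [ 0.8059 -0.8473  0.113 ]
[492 138  28  26 408] ((504.4776916503906, 150.12420654296875), (26.336870193481445, 24.98012351989746), 28.610462188720703)
[[ 0.731 -0.687  0.113]
 [ 0.802 -0.729  0.113]
 [ 0.761 -0.798  0.113]
 [ 0.691 -0.755  0.113]] [0.0824 0.0793 0.082 ] [ 0.7465 -0.7423  0.113 ]
[522 156  28  27 386] ((534.7500610351562, 168.25003051757812), (25.45584487915039, 24.748737335205078), 45.0)
[[ 0.69  -0.776  0.113]
 [ 0.745 -0.835  0.113]
 [ 0.689 -0.885  0.113]
 [ 0.634 -0.826  0.113]] [0.0811 0.0756 0.0805] [ 0.6893 -0.8303  0.113 ]
[ 50 181  29  30 536] ((64.319595
[... 1322 characters left out ...]
-0.578  0.113]
 [ 0.049 -0.592  0.113]
 [-0.027 -0.456  0.113]] [0.1557 0.0276 0.1552] [ 0.0231 -0.5171  0.113 ]
[426 388  58  32 849] ((456.9999694824219, 415.4999694824219), (32.756229400634766, 53.67905044555664), 59.036251068115234)
[[-0.022 -0.46   0.113]
 [ 0.051 -0.593  0.113]
 [-0.023 -0.635  0.113]
 [-0.095 -0.502  0.113]] [0.1524 0.0851 0.1509] [-0.0221 -0.5475  0.113 ]
knob [217.94736842 179.20175439] [212 170  12  17 114] [0.658 0.144 0.08 ]
knob [302.18461538 249.01538462] [298 242   8  13  65] [ 0.441 -0.119  0.08 ]
tumb [0.449 0.14  0.   ]
carafe [ 0.643 -0.425  0.   ]
trivet [0.374 0.374 0.013]
phonefoot [0.626 0.362 0.   ]
bigcase [0.741 0.091 0.15 ]
blue [0.318 0.123 0.   ]
```

View pics/crop1.png

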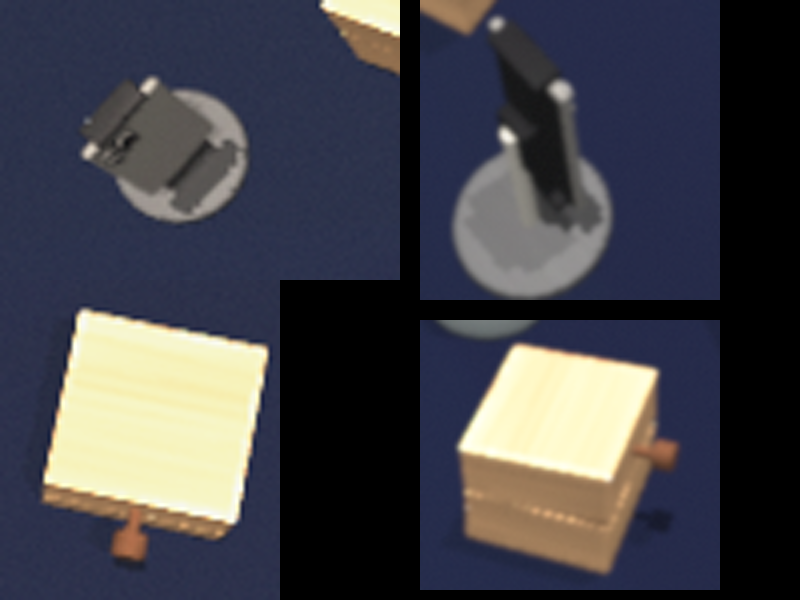

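The job needs the small case and the phone's rear face looks toward the robot, with the lens bump at about (140,190). I'll move above the knob and look from close up.

servo_tool:
  series:
    - {"claw":1,"linear":[0.34,-0.276,0.02],"twist":0.654}
    - {"claw":1,"linear":[0.34,-0.276,0.02],"twist":0.654}
    - {"claw":1,"linear":[0.34,-0.276,0.02],"twist":0.654}
    - {"claw":1,"linear":[0.34,-0.276,0.02],"twist":0.654}
    - {"claw":1,"linear":[0.34,-0.276,0.02],"twist":0.654}
    - {"claw":1,"linear":[0.34,-0.276,0.02],"twist":0.654}
    - {"claw":1,"linear":[0.34,-0.276,0.02],"twist":0.654}
    - {"claw":1,"linear":[0.34,-0.276,0.02],"twist":0.654}

```text
time_s: 1.15
tcp_pos: [0.4383, -0.1139, 0.188]
tool_rot: [-3.126, 0.297, 0.001]
force: [-0.7, -1.6, 0.2]
gripper_width: 0.0855
finger_force: 0.0
```

Run:
```python
from h import *
s=state();print(s['time_s'],s['tcp_pos'],s['joint_pos'].round(2),s['force']);print(R.from_rotvec(s['tool_rot']).as_matrix().round(3))
c=snap('wrist','w1');print(ray(c,(278,211)))
print('knob shut expected',proj(c,(.437,-.118,.08),True))
print('lens',onz(load('top0'),(140.5,190),.183))
```

```text
1.15 [ 0.43834766 -0.11394212  0.18803581] [ 0.04  0.58  0.24  1.94 -0.22  0.65 -1.33] [-0.71292682 -1.63957183  0.24516109]
[[ 0.982 -0.188 -0.   ]
 [-0.188 -0.982  0.002]
 [-0.001 -0.001 -1.   ]]
(array([ 0.51266424, -0.12837736,  0.35353767]), array([-0.28814691,  0.05628827, -0.95593196]))
knob shut expected (np.float64(282.96805531031595), np.float64(202.51481235211884))
lens [0.60089086 0.34899873 0.183     ]
```

View pics/w1.png

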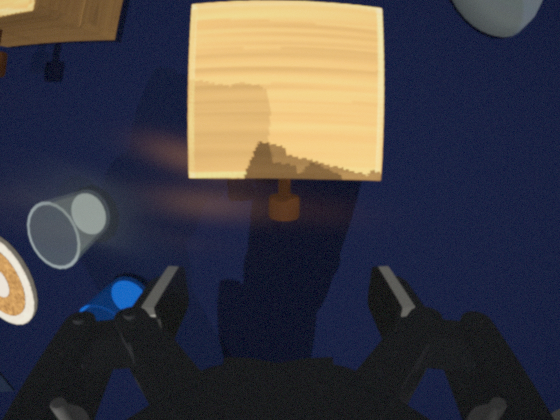

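The wrist view shows the small lid with its knob head centred near (284,206), where I expected it (283,202). I'll triangulate it with the top view.

Run:
```python
from h import *
t=load('top0');w=load('w1')
def tri(rs):
    A=sum(np.eye(3)-np.outer(d,d)/(d@d) for o,d in rs);b=sum((np.eye(3)-np.outer(d,d)/(d@d))@o for o,d in rs);return np.linalg.solve(A,b)
s=load('side0')
hsv=cv2.cvtColor(s['image'],cv2.COLOR_RGB2HSV);k=cv2.inRange(hsv,(0,110,40),(12,255,220));k[:, :315]=0;k[:,340:]=0;k[:180]=0;k[215:]=0
k2=np.argwhere(k);print(k2.min(0),k2.max(0),k2.mean(0))
uvs=k2.mean(0)[::-1]
print(onz(w,(284,206),.08,True),tri([ray(t,(301.8,250.5)),ray(s,uvs)]),tri([ray(w,(284,206),True),ray(s,uvs)]))
# lid front top edge corners in wrist
for uv in [(189,179),(382,181),(384,8),(191,3)]: print(onz(w,uv,.113,True).round(4))
```

```text
[191 316] [198 329] [194.05063291 323.81012658]
[ 0.43371459 -0.11830003  0.08      ] [ 0.43948274 -0.11725021  0.09451471] [ 0.4407189  -0.1182304   0.09534476]
[ 0.4786 -0.0516  0.113 ]
[ 0.4488 -0.1986  0.113 ]
[ 0.583  -0.2236  0.113 ]
[ 0.6129 -0.0811  0.113 ]
```

servo_tool:
  series:
    - {"claw":1,"linear":[0.002,0.004,0.06],"twist":0.01}
    - {"claw":1,"linear":[0.002,0.004,0.117],"twist":0.01}
    - {"claw":1,"linear":[0.002,0.004,0.117],"twist":0.01}
    - {"claw":0,"linear":[0.002,0.004,0.117],"twist":0.01}
    - {"claw":0,"linear":[0.002,0.004,0.117],"twist":0.01}
    - {"claw":0,"linear":[0.002,0.004,0.117],"twist":0.01}
    - {"claw":0,"linear":[0.002,0.004,0.117],"twist":0.01}
  squeeze: 20

```text
time_s: 2.08
tcp_pos: [0.4391, -0.1194, 0.0721]
tool_rot: [-3.121, 0.319, -0.001]
force: [4.3, 19.1, 0.1]
gripper_width: 0.0215
finger_force: 18.3
```

servo_tool:
  series:
    - {"claw":0,"linear":[0,0,0],"twist":0}
    - {"claw":0,"linear":[0,0,0],"twist":0}

```text
time_s: 2.33
tcp_pos: [0.4391, -0.1195, 0.072]
tool_rot: [-3.121, 0.319, -0.001]
force: [5.2, 22.9, -0.0]
gripper_width: 0.0215
finger_force: 18.7
```

Run:
```python
from h import *
s=state();print(s['time_s'],s['tcp_pos'],s['joint_pos'].round(2),s['force'],s['gripper_width'],s['finger_force']);print(R.from_rotvec(s['tool_rot']).as_matrix().round(3))
c=snap('wrist','w2')
```

```text
2.325 [ 0.43906187 -0.11947319  0.07198825] [ 0.13  0.79  0.12  2.06 -0.31  0.31 -1.26] [ 5.17875160e+00  2.28764619e+01 -1.34112416e-02] 0.021487338819144407 18.677945137023926
[[ 0.979 -0.202  0.001]
 [-0.202 -0.979  0.004]
 [-0.    -0.004 -1.   ]]
```

View pics/w2.png

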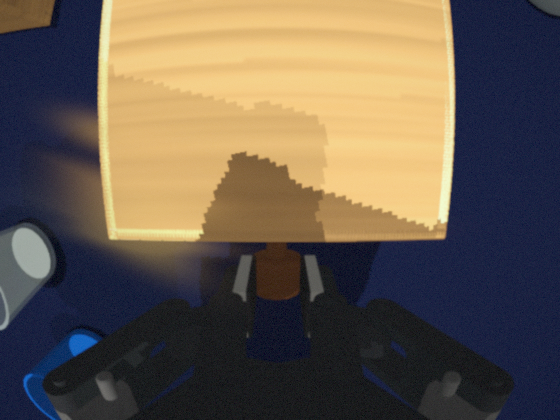

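The head is pinched between the pads. The sideways force means the tool is 3 mm off centre, so I'll correct that as I swing the lid.

servo_tool:
  series:
    - {"claw":0,"linear":[0.005,-0.003,-0.014],"twist":0}
    - {"claw":0,"linear":[0.01,-0.003,-0.03],"twist":0}
    - {"claw":0,"linear":[0.017,-0.003,-0.045],"twist":0}
    - {"claw":0,"linear":[0.026,-0.003,-0.059],"twist":0}
    - {"claw":0,"linear":[0.036,-0.003,-0.072],"twist":0}
    - {"claw":0,"linear":[0.047,-0.003,-0.084],"twist":0}
    - {"claw":0,"linear":[0.06,-0.003,-0.095],"twist":0}
    - {"claw":0,"linear":[0.073,-0.003,-0.104],"twist":0}

```text
time_s: 3.38
tcp_pos: [0.5107, -0.1347, 0.1766]
tool_rot: [3.125, -0.325, 0.001]
force: [-0.8, 0.0, 0.6]
gripper_width: -0.0001
finger_force: 0.0
```

Run:
```python
from h import *
s=snap('side','s3');w=snap('wrist','w3')
a=cv2.cvtColor(s['image'],cv2.COLOR_RGB2BGR)[110:260,220:370];a=cv2.resize(a,(400,400))
b=cv2.resize(cv2.cvtColor(w['image'],cv2.COLOR_RGB2BGR),(400,300))
can=np.zeros((400,800,3),np.uint8);can[:,:400]=a;can[:300,400:]=b;cv2.imwrite('pics/c3.png',can)
st=state();print(st['tcp_pos'],st['time_s'])
```

```text
[ 0.51126555 -0.13490441  0.17655779] 3.475
```

View pics/c3.png

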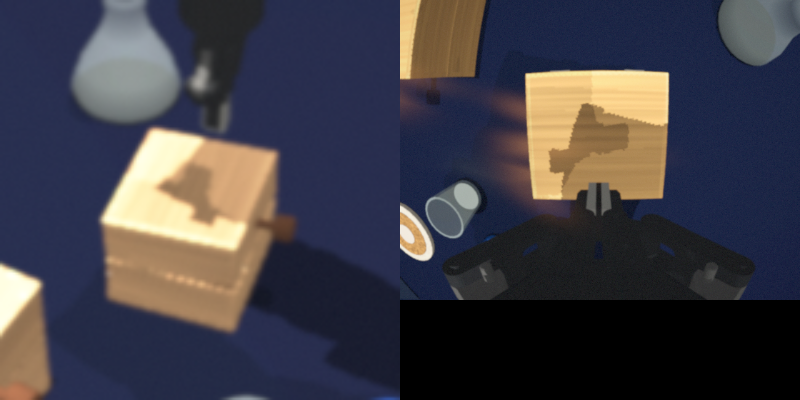

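Run:
```python
from h import *
w=load('w2')
T=np.array([.4391,-.1195,.072])
for dz in (0,.0187,.03): print('tool axis',dz,proj(w,T+[0,0,dz],True))
x=np.array([.979,-.202,0]);y=np.array([.202,.979,0])
for z in(.08,.085,.09):
  for f,l in((-.018,'front'),(-.028,'c'),(-.038,'fr')): pass
  k=T.copy();k[2]=z
  print(z,'head c',proj(w,k,True),'top',proj(w,k+[0,0,.013],True),'L',proj(w,k+y*.013,True),'R',proj(w,k-y*.013,True))
w=load('w3');im=w['image'];h=cv2.cvtColor(im,cv2.COLOR_RGB2HSV)
s=load('s3');hs=cv2.cvtColor(s['image'],cv2.COLOR_RGB2HSV)
for n,H in(('s0',cv2.cvtColor(load('side0')['image'],cv2.COLOR_RGB2HSV)),('s3',hs)):
    k=cv2.inRange(H,(0,110,40),(12,255,220));k[:, :315]=0;k[:,345:]=0;k[:175]=0;k[215:]=0
    q=np.argwhere(k);print(n,q.min(0),q.max(0),q.mean(0),len(q))
for z in(.08,.085,.09,.095):
    p=np.array([.596,-.151,z])-np.r_[.98*.162,-.199*.162,0];print(z,'exp s',proj(s,p))
```

```text
tool axis 0 (np.float64(278.1300557285884), np.float64(253.48253713543784))
tool axis 0.0187 (np.float64(278.0203673995094), np.float64(268.7752487831576))
tool axis 0.03 (np.float64(277.9420711729957), np.float64(279.61012303947484))
0.08 head c (np.float64(278.0858336680407), np.float64(259.6640658238615)) top (np.float64(278.0052455317093), np.float64(270.8730884261013)) L (np.float64(253.85828191155488), np.float64(259.5680708941187)) R (np.float64(302.3251437151833), np.float64(259.58251015879813))
0.085 head c (np.float64(278.05620191477146), np.float64(263.7939058360708)) top (np.float64(277.9709662433635), np.float64(275.61933132477367)) L (np.float64(253.1753500453139), np.float64(263.68355809305643)) R (np.float64(302.9497878413478), np.float64(263.7010885458005))
0.09 head c (np.float64(278.024892159382), np.float64(268.1470450568352)) top (np.float64(277.93463191221747), np.float64(280.6361139976992)) L (np.float64(252.45757729011623), np.float64(268.0204390876348)) R (np.float64(303.6060226921652), np.float64(268.0414552023065))
s0 [191 316] [198 329] [194.05063291 323.81012658] 79
s3 [192 317] [199 329] [194.83333333 324.2       ] 60
0.08 exp s (np.float64(325.6422972346613), np.float64(197.84166274618124))
0.085 exp s (np.float64(325.7834168531613), np.float64(196.52533716640147))
0.09 exp s (np.float64(325.92536676457325), np.float64(195.20126683921998))
0.095 exp s (np.float64(326.06815431819786), np.float64(193.86938321235013))
```

The knob slipped out because the pads sat about 8 mm too high on it. I'll regrip lower.

servo_tool:
  series:
    - {"claw":1,"linear":[-0.04,0,-0.005],"twist":0}
    - {"claw":1,"linear":[-0.073,0,0],"twist":0}
    - {"claw":1,"linear":[-0.073,0,0],"twist":0}
    - {"claw":1,"linear":[-0.073,0,0.06],"twist":0}
    - {"claw":1,"linear":[-0.073,0,0.114],"twist":0}
    - {"claw":1,"linear":[-0.073,0,0.114],"twist":0}
    - {"claw":0,"linear":[-0.073,0,0.114],"twist":0}
    - {"claw":0,"linear":[-0.073,0,0.114],"twist":0}
  squeeze: 30

```text
time_s: 4.47
tcp_pos: [0.4398, -0.1198, 0.0634]
tool_rot: [3.125, -0.324, 0.004]
force: [-0.3, 0.6, 0.3]
gripper_width: 0.0519
finger_force: 0.0
```

servo_tool:
  series:
    - {"claw":0,"linear":[0,0,0],"twist":0}
    - {"claw":0,"linear":[0,0,0],"twist":0}
    - {"claw":0,"linear":[0,0,0],"twist":0}

```text
time_s: 4.85
tcp_pos: [0.4393, -0.1189, 0.062]
tool_rot: [-3.124, 0.323, -0.001]
force: [2.5, 5.7, 1.8]
gripper_width: 0.0249
finger_force: 32.2
```

servo_tool:
  series:
    - {"claw":0,"linear":[0.001,-0.001,-0.007],"twist":0}
    - {"claw":0,"linear":[0.003,-0.001,-0.015],"twist":0}
    - {"claw":0,"linear":[0.003,-0.001,-0.015],"twist":0}

```text
time_s: 5.22
tcp_pos: [0.4426, -0.1195, 0.0773]
tool_rot: [3.125, -0.325, 0.003]
force: [5.4, -1.5, -2.2]
gripper_width: 0.0242
finger_force: 32.1
```

servo_tool:
  series:
    - {"claw":0.5,"linear":[0.001,0,0],"twist":0}
    - {"claw":0.5,"linear":[0.001,0,0],"twist":0}
    - {"claw":0.5,"linear":[0.001,0,0.006],"twist":0}
    - {"claw":0.5,"linear":[0.001,0,0.006],"twist":0}
    - {"claw":0,"linear":[0.001,0,0.006],"twist":0}
    - {"claw":0,"linear":[0.001,0,0.006],"twist":0}
    - {"claw":0,"linear":[0.001,0,0.006],"twist":0}
    - {"claw":0,"linear":[0.001,0,0.006],"twist":0}

```text
time_s: 6.22
tcp_pos: [0.4428, -0.1195, 0.0705]
tool_rot: [-3.125, 0.325, 0.0]
force: [-1.2, 0.1, -2.2]
gripper_width: 0.0246
finger_force: 29.6
```

servo_tool:
  series:
    - {"claw":0,"linear":[0.002,0,-0.008],"twist":0}
    - {"claw":0,"linear":[0.004,0,-0.016],"twist":0}
    - {"claw":0,"linear":[0.007,0,-0.024],"twist":0}
    - {"claw":0,"linear":[0.01,0,-0.031],"twist":0}
    - {"claw":0,"linear":[0.013,0,-0.039],"twist":0}
    - {"claw":0,"linear":[0.017,0,-0.046],"twist":0}
    - {"claw":0,"linear":[0.021,0,-0.053],"twist":0}
    - {"claw":0,"linear":[0.025,0,-0.06],"twist":0}

```text
time_s: 7.22
tcp_pos: [0.4685, -0.1248, 0.1313]
tool_rot: [3.125, -0.324, 0.003]
force: [7.3, -0.5, -10.6]
gripper_width: 0.0243
finger_force: 30.1
```

servo_tool:
  series:
    - {"claw":0,"linear":[0.011,0,-0.012],"twist":0}
    - {"claw":0,"linear":[0.022,0,-0.024],"twist":0}
    - {"claw":0,"linear":[0.035,0,-0.035],"twist":0}
    - {"claw":0,"linear":[0.048,0,-0.044],"twist":0}
    - {"claw":0,"linear":[0.062,0,-0.052],"twist":0}
    - {"claw":0,"linear":[0.077,0,-0.059],"twist":0}

```text
time_s: 7.98
tcp_pos: [0.5429, -0.14, 0.19]
tool_rot: [-3.124, 0.324, 0.001]
force: [2.7, 2.2, -16.2]
gripper_width: 0.0244
finger_force: 30.4
```

servo_tool:
  series:
    - {"claw":0,"linear":[0.016,0,-0.003],"twist":0}
    - {"claw":0,"linear":[0.032,0,-0.0065],"twist":0}
    - {"claw":0,"linear":[0.049,0,-0.0085],"twist":0}
    - {"claw":0,"linear":[0.065,0,-0.009],"twist":0}
    - {"claw":0,"linear":[0.081,0,-0.0075],"twist":0}
    - {"claw":0,"linear":[0.09,0,-0.006],"twist":0}
    - {"claw":0,"linear":[0.09,0,-0.006],"twist":0}

```text
time_s: 8.85
tcp_pos: [0.6312, -0.1581, 0.1959]
tool_rot: [-3.124, 0.323, -0.0]
force: [1.9, 5.8, -2.2]
gripper_width: 0.024
finger_force: 30.0
```

Run:
```python
from h import *
s=snap('side','s4');w=snap('wrist','w4')
a=cv2.resize(cv2.cvtColor(s['image'],cv2.COLOR_RGB2BGR)[80:260,220:370],(400,480))
b=cv2.resize(cv2.cvtColor(w['image'],cv2.COLOR_RGB2BGR),(400,300))
can=np.zeros((480,800,3),np.uint8);can[:,:400]=a;can[:300,400:]=b;cv2.imwrite('pics/c4.png',can)
st=state();print(st['tcp_pos'],st['time_s'],st['joint_pos'].round(2))
```

```text
[ 0.63086069 -0.15803231  0.1959958 ] 8.95 [ 0.08  0.87  0.29  1.19 -0.24  1.12 -1.4 ]
```

View pics/c4.png

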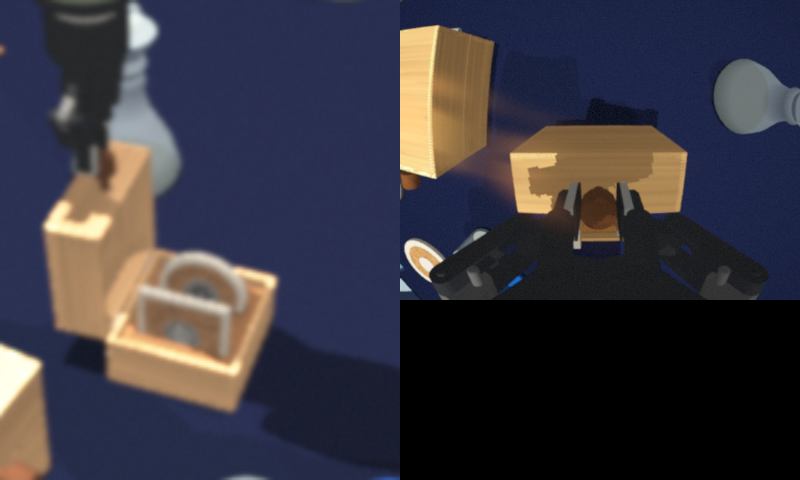

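The lid is upright. The square coaster is in the slot nearer the side camera (+y) and the round one is in the far (-y) slot. I'll release the knob, retreat and turn the tool half round so that the wrist camera stays clear of the lid.

servo_tool:
  series:
    - {"claw":0.6,"linear":[0,0,0],"twist":0}
    - {"claw":0.6,"linear":[0,0,0],"twist":0}
    - {"claw":0.6,"linear":[0,0,-0.04],"twist":0}
    - {"claw":0.6,"linear":[0,0,-0.08],"twist":0}
    - {"claw":0.6,"linear":[-0.05,0.016,-0.08],"twist":-0.18}
    - {"claw":0.36,"linear":[-0.103,0.032,-0.08],"twist":-0.36}
    - {"claw":0.36,"linear":[-0.103,0.032,-0.08],"twist":-0.54}
    - {"claw":0.36,"linear":[-0.103,0.032,-0.08],"twist":-0.72}

```text
time_s: 9.95
tcp_pos: [0.523, -0.1695, 0.2762]
tool_rot: [3.036, 0.805, 0.001]
force: [1.1, 0.2, 0.4]
gripper_width: 0.0311
finger_force: 0.0
```

servo_tool:
  series:
    - {"claw":0.36,"linear":[0,0,0],"twist":-0.18}
    - {"claw":0.36,"linear":[0,0,0],"twist":-0.36}
    - {"claw":0.36,"linear":[0,0,0],"twist":-0.54}
    - {"claw":0.36,"linear":[0,0,0],"twist":-0.72}
    - {"claw":0.36,"linear":[0,0,0],"twist":-0.9}
    - {"claw":0.36,"linear":[0,0,0],"twist":-1.08}
    - {"claw":0.36,"linear":[0,0,0],"twist":-1.26}
    - {"claw":0.36,"linear":[0,0,0],"twist":-1.42}

```text
time_s: 10.95
tcp_pos: [0.5232, -0.1696, 0.2758]
tool_rot: [1.779, 2.589, -0.001]
force: [-0.3, -0.3, 0.2]
gripper_width: 0.0307
finger_force: 0.0
```

servo_tool:
  series:
    - {"claw":0.36,"linear":[0,0,0],"twist":-0.18}
    - {"claw":0.36,"linear":[0,0,0],"twist":-0.36}
    - {"claw":0.36,"linear":[0,0,0],"twist":-0.54}
    - {"claw":0.36,"linear":[0,0,0],"twist":-0.72}
    - {"claw":0.36,"linear":[0,0,0],"twist":-0.9}
    - {"claw":0.36,"linear":[0,0,0],"twist":-1.0}
    - {"claw":0.36,"linear":[0,0,0],"twist":-1.0}

```text
time_s: 11.82
tcp_pos: [0.5233, -0.1696, 0.2756]
tool_rot: [-0.329, -3.124, 0.0]
force: [-0.2, 0.3, -0.6]
gripper_width: 0.0307
finger_force: 0.0
```

Run:
```python
from h import *
w=snap('wrist','w5');t=snap('top','t5')
b=cv2.resize(cv2.cvtColor(w['image'],cv2.COLOR_RGB2BGR),(400,300))
a=cv2.resize(cv2.cvtColor(t['image'],cv2.COLOR_RGB2BGR)[170:270,260:360],(400,400))
can=np.zeros((400,800,3),np.uint8);can[:,400:]=a;can[:300,:400]=b;cv2.imwrite('pics/c5.png',can)
st=state();print(st['tcp_pos'],st['time_s'],st['joint_pos'].round(2),st['gripper_width'],st['force']);print(R.from_rotvec(st['tool_rot']).as_matrix().round(3))
M=np.array([.5236,-.1689,.102])
for d in(-.04,0,.04): print(proj(w,M+d*np.array([.98,-.199,0]) - [0,0,.047-(.047**2-d*d)**.5],True))
```

```text
[ 0.52334518 -0.16941803  0.27557815] 11.925 [ 0.56  0.64 -0.59  1.45  0.37  1.16  1.27] 0.030580980542046818 [0.64320546 0.98347344 0.43657951]
[[-0.978  0.21  -0.   ]
 [ 0.21   0.978 -0.   ]
 [ 0.    -0.    -1.   ]]
(np.float64(278.1995242162745), np.float64(145.7931921959279))
(np.float64(278.6215408816296), np.float64(185.16243856512122))
(np.float64(278.93846993583117), np.float64(214.6082758459527))
```

View pics/c5.png

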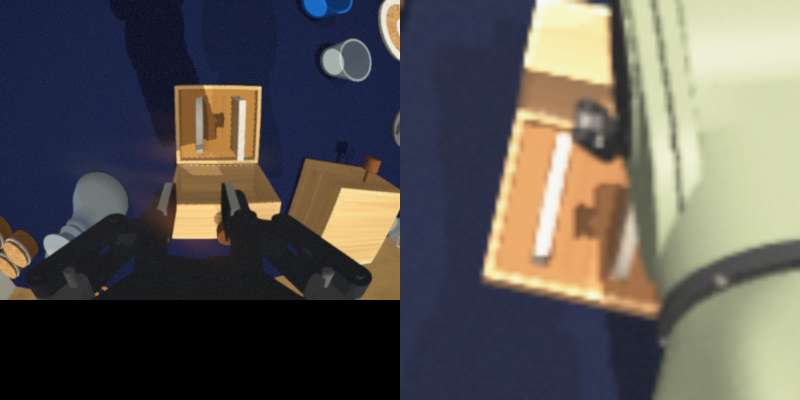

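The wrist view shows the round coaster's rim as the left strip, about (280,175) at full scale, where I predicted it. The square is at (336,180).

Run:
```python
from h import *
w=load('w5');h=cv2.cvtColor(w['image'],cv2.COLOR_RGB2HSV)
for r in range(130,225,8):
    row=h[r,250:360];g=np.where((row[:,1]<60)&(row[:,2]>90))[0]+250;print(r,g.min() if len(g) else '',g.max() if len(g) else '',[int(v) for v in g[g<305]][:30])
print(proj(w,(.5236-.0199*.5,-.1689-.0098*.5,.102),True),proj(w,(.5236+.005*.199,-.1689+.005*.98,.102),True))
```

```text
130   []
138 275 335 [275, 276, 277, 278, 279, 280, 281, 282]
146 274 343 [274, 275, 276, 277, 278, 279, 280, 281, 282, 283]
154 274 343 [274, 275, 276, 277, 278, 279, 280, 281, 282, 283]
162 274 343 [274, 275, 276, 277, 278, 279, 280, 281, 282, 283]
170 274 342 [274, 275, 276, 277, 278, 279, 280, 281, 282, 283]
178 275 342 [275, 276, 277, 278, 279, 280, 281, 282, 283]
186 275 342 [275, 276, 277, 278, 279, 280, 281, 282, 283]
194 275 342 [275, 276, 277, 278, 279, 280, 281, 282, 283]
202 275 341 [275, 276, 277, 278, 279, 280, 281, 282]
210 276 341 [276, 277, 278, 279, 280, 281, 282, 283]
218 332 341 []
(np.float64(272.13980962159434), np.float64(177.16481236985274)) (np.float64(283.3089268264661), np.float64(185.11476134383827))
```

servo_tool:
  series:
    - {"claw":0.36,"linear":[0,0,0.06],"twist":0}
    - {"claw":0.36,"linear":[0,0,0.12],"twist":0}
    - {"claw":0.36,"linear":[0,0,0.15],"twist":0}
    - {"claw":0.36,"linear":[0,0,0.18],"twist":0}
    - {"claw":0.36,"linear":[0,0,0.2],"twist":0}
    - {"claw":0.36,"linear":[0,0,0.218],"twist":0}
    - {"claw":0.36,"linear":[0,0,0.218],"twist":0}
    - {"claw":0,"linear":[0,0,0.218],"twist":0}
  squeeze: 45

```text
time_s: 12.92
tcp_pos: [0.5238, -0.1692, 0.0582]
tool_rot: [0.329, 3.124, -0.0]
force: [0.0, -0.8, 0.4]
gripper_width: 0.0138
finger_force: 0.0
```

servo_tool:
  series:
    - {"claw":0,"linear":[0,0,0],"twist":0}
    - {"claw":0,"linear":[0,0,0],"twist":0}
    - {"claw":0,"linear":[0,0,0],"twist":0}

```text
time_s: 13.3
tcp_pos: [0.5239, -0.1693, 0.0583]
tool_rot: [0.328, 3.123, -0.0]
force: [0.1, -0.3, 7.7]
gripper_width: 0.0093
finger_force: 46.6
```

servo_tool:
  series:
    - {"claw":0,"linear":[0,0,-0.01],"twist":0}
    - {"claw":0,"linear":[0,0,-0.03],"twist":0}
    - {"claw":0,"linear":[0,0,-0.05],"twist":0}
    - {"claw":0,"linear":[0,0,-0.08],"twist":0}
    - {"claw":0,"linear":[0,0,-0.12],"twist":0}
    - {"claw":0,"linear":[0,0,-0.16],"twist":0}
    - {"claw":0,"linear":[0,0,-0.2],"twist":0}
    - {"claw":0,"linear":[0,0,-0.2],"twist":0}

```text
time_s: 14.3
tcp_pos: [0.5242, -0.1692, 0.2605]
tool_rot: [0.327, 3.12, -0.001]
force: [-0.1, 0.1, -0.9]
gripper_width: 0.0091
finger_force: 45.6
```

Run:
```python
from h import *
st=state();print(st['tcp_pos'],st['joint_pos'].round(2),st['gripper_width'],st['finger_force'],st['time_s'])
s=snap('side','s6');w=snap('wrist','w6')
a=cv2.cvtColor(s['image'],cv2.COLOR_RGB2BGR)
can=np.zeros((600,800,3),np.uint8)
can[:420,:560]=a
t=cv2.cvtColor(load('side0')['image'],cv2.COLOR_RGB2BGR)[300:390,180:240];can[:360,560:800]=cv2.resize(t,(240,360),interpolation=cv2.INTER_CUBIC)
can[420:600,:240]=cv2.resize(cv2.cvtColor(w['image'],cv2.COLOR_RGB2BGR),(240,180))
can[420:600,250:530]=cv2.resize(cv2.cvtColor(load('top0')['image'],cv2.COLOR_RGB2BGR)[170:215,125:195],(280,180),interpolation=cv2.INTER_CUBIC)
cv2.imwrite('pics/c6.png',can)
# clear foot circle in top & side by grey mask
for f,z in(('top0',0.0),('side0',0.0)):
    c=load(f);h=cv2.cvtColor(c['image'],cv2.COLOR_RGB2HSV);g=((h[...,1]<60)&(h[...,2]>60)).astype(np.uint8)
    m=np.zeros_like(g);(x0,y0,x1,y1)=(128,165,180,215) if f=='top0' else (185,335,250,400)
    m[y0:y1,x0:x1]=g[y0:y1,x0:x1];cs,_=cv2.findContours(m,cv2.RETR_EXTERNAL,cv2.CHAIN_APPROX_NONE);k=max(cs,key=cv2.contourArea)
    print(f,cv2.boundingRect(k))
    P=np.array([onz(c,p[0],.008)[:2] for p in cv2.convexHull(k)]).astype(np.float32);print(cv2.minEnclosingCircle(P))
```

```text
[ 0.52418081 -0.16915991  0.26049434] [ 0.56  0.66 -0.59  1.48  0.39  1.12  1.25] 0.00914053506954528 45.55466115474701 14.3
top0 (130, 174, 43, 37)
((0.6316321492195129, 0.3750068247318268), 0.07136275619268417)
side0 (190, 335, 55, 65)
((0.625530481338501, 0.34259122610092163), 0.07315174490213394)
```

View pics/c6.png

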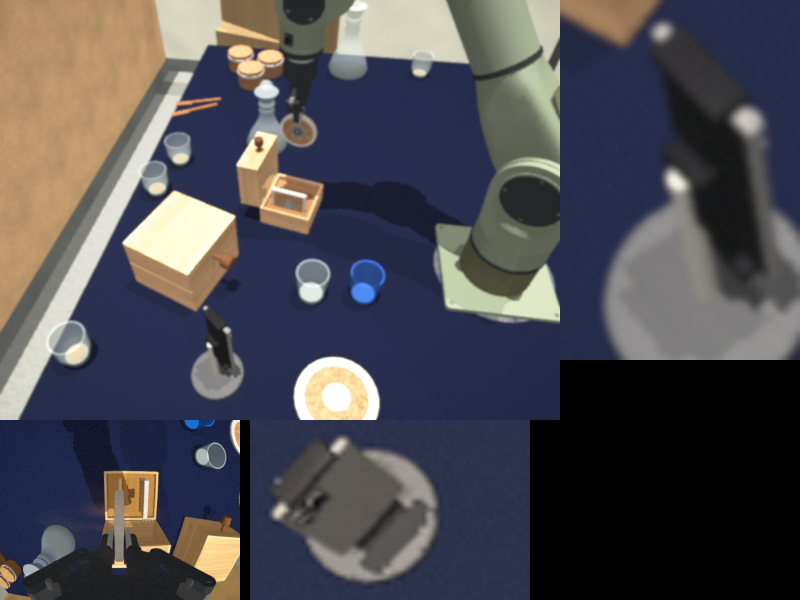

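Run:
```python
from h import *
t=load('top0');s=load('side0')
def tri(rs):
    A=sum(np.eye(3)-np.outer(d,d)/(d@d) for o,d in rs);b=sum((np.eye(3)-np.outer(d,d)/(d@d))@o for o,d in rs);return np.linalg.solve(A,b)
print('foot',onz(t,(155.75,194),.008),onz(s,(217.5,373),.008))
a=(147.5,176.25);b=(132.5,193);A=(205.5,308);B=(227,330.5)
for p,q in((a,A),(b,B)):
    X=tri([ray(t,p),ray(s,q)]);print(X,proj(t,X),proj(s,X))
for z in(.2,.216): 
    P,Q=onz(t,a,z),onz(t,b,z);print('top',z,P,Q,np.degrees(np.arctan2(*(Q-P)[1::-1])),np.linalg.norm(P-Q))
    P,Q=onz(s,A,z),onz(s,B,z);print('side',P,Q,np.degrees(np.arctan2(*(Q-P)[1::-1])),np.linalg.norm(P-Q))
for az in(-125,-130,-135,-140):
    r=np.radians(az+180);x=np.array([np.cos(r),np.sin(r)]);y=np.array([-x[1],x[0]]);f=np.array([.626,.362])
    L=f-.008*x+.017*y;print(az,L,proj(t,(*L,.183)))
```

```text
foot [0.62421368 0.35746598 0.008     ] [0.62716679 0.35957995 0.008     ]
[0.63761108 0.3239355  0.20589162] (np.float64(147.47609891740294), np.float64(175.63723592668157)) (np.float64(206.4089835360905), np.float64(308.21441269381114))
[0.58871256 0.36323835 0.20595169] (np.float64(132.5002107333893), np.float64(192.54482679920403)) (np.float64(227.69553777197243), np.float64(330.6622179142814))
top 0.2 [0.63726646 0.32567798 0.2       ] [0.58860721 0.36528987 0.2       ] 140.85210139352188 0.06274411834216294
side [0.64092086 0.32036646 0.2       ] [0.59116721 0.36001286 0.2       ] 141.4502561455052 0.06361810109482585
top 0.216 [0.6333804  0.32049628 0.216     ] [0.58539083 0.35956301 0.216     ] 140.8521013935218 0.061880598193956055
side [0.6367729  0.32949661 0.216     ] [0.58806325 0.36831112 0.216     ] 141.45025614550525 0.062283191856047186
-125 [0.6074858  0.36519758] (np.float64(134.98319371438168), np.float64(187.7205139231962))
-130 [0.60783494 0.36679903] (np.float64(134.4319598298302), np.float64(187.59875744734276))
-135 [0.60832233 0.36836396] (np.float64(133.89642838926835), np.float64(187.42988268343814))
-140 [0.60894426 0.36988045] (np.float64(133.3807007937662), np.float64(187.2151931271363))
```

servo_tool:
  series:
    - {"claw":0,"linear":[0.012,0.05,0],"twist":0.17}
    - {"claw":0,"linear":[0.024,0.1,0],"twist":0.34}
    - {"claw":0,"linear":[0.036,0.15,0],"twist":0.51}
    - {"claw":0,"linear":[0.049,0.2,0],"twist":0.68}
    - {"claw":0,"linear":[0.061,0.25,0],"twist":0.85}
    - {"claw":0,"linear":[0.073,0.3,0],"twist":1.02}
    - {"claw":0,"linear":[0.086,0.35,0],"twist":1.19}
    - {"claw":0,"linear":[0.098,0.404,0],"twist":1.36}

```text
time_s: 15.4
tcp_pos: [0.5108, 0.2475, 0.2567]
tool_rot: [-2.226, -2.217, 0.003]
force: [0.2, -0.0, -1.4]
gripper_width: 0.0091
finger_force: 45.5
```

```bash
cat > st.py <<'E'
from h import *
st=state();M=R.from_rotvec(st['tool_rot']).as_matrix()
print(st['time_s'],'tcp',st['tcp_pos'].round(4),'q',st['joint_pos'].round(2),'w',round(st['gripper_width'],4),round(st['finger_force'],1),'xaz',np.degrees(np.arctan2(M[1,0],M[0,0])).round(1))
d=np.array([.513,.2465,.1865])-st['tcp_pos'];print('to go in tool',(M.T@d).round(4))
E
python3 st.py
```

```text
15.4 tcp [0.5108 0.2475 0.2567] q [-0.43  0.65 -0.16  1.43  0.11  1.08 -0.61] w 0.0091 45.5 xaz 89.8
to go in tool [-0.0009  0.0023  0.0702]
```

servo_tool:
  series:
    - {"claw":0,"linear":[-0.001,0.002,0.01],"twist":0.17}
    - {"claw":0,"linear":[-0.001,0.002,0.02],"twist":0.34}
    - {"claw":0,"linear":[-0.001,0.002,0.03],"twist":0.51}
    - {"claw":0,"linear":[-0.001,0.002,0.04],"twist":0.68}
    - {"claw":0,"linear":[-0.001,0.002,0.05],"twist":0.85}
    - {"claw":0,"linear":[-0.001,0.002,0.06],"twist":1.02}
    - {"claw":0,"linear":[-0.001,0.002,0.07],"twist":1.19}
    - {"claw":0,"linear":[-0.001,0.002,0.07],"twist":1.36}

```text
time_s: 16.4
tcp_pos: [0.5126, 0.2449, 0.186]
tool_rot: [3.124, 0.324, -0.004]
force: [0.6, -0.4, -0.3]
gripper_width: 0.009
finger_force: 45.5
```

servo_tool:
  series:
    - {"claw":0,"linear":[0,0,0],"twist":0.15}
    - {"claw":0,"linear":[0,0,0],"twist":0.3}
    - {"claw":0,"linear":[0,0,0],"twist":0.45}
    - {"claw":0,"linear":[0,0,0],"twist":0.6}
    - {"claw":0,"linear":[0,0,0],"twist":0.75}
    - {"claw":0,"linear":[0,0,0],"twist":0.82}
    - {"claw":0,"linear":[0,0,0],"twist":0.82}

```text
time_s: 17.27
tcp_pos: [0.5129, 0.2451, 0.1867]
tool_rot: [2.997, -0.938, -0.001]
force: [0.4, 0.2, -0.9]
gripper_width: 0.0092
finger_force: 45.5
```

```bash
python3 st.py; python3 -c "
from h import *
w=snap('wrist','w7');t=snap('top','t7');s=snap('side','s7')"
python3 - <<'E'
from h import *
can=np.zeros((560,800,3),np.uint8)
g=lambda f:cv2.cvtColor(load(f)['image'],cv2.COLOR_RGB2BGR)
can[:300,:400]=cv2.resize(g('w7'),(400,300));can[:300,400:]=cv2.resize(g('s7')[180:405,120:420],(400,300));can[300:,:346]=cv2.resize(g('t7')[130:260,100:273],(346,260))
cv2.imwrite('pics/c7.png',can)
E
```

```text
17.275 tcp [0.5129 0.2451 0.1867] q [-0.74  0.77  0.48  1.55 -0.42  0.93 -2.3 ] w 0.0092 45.5 xaz -34.8
to go in tool [-0.0007 -0.0012  0.0002]
```

View pics/c7.png

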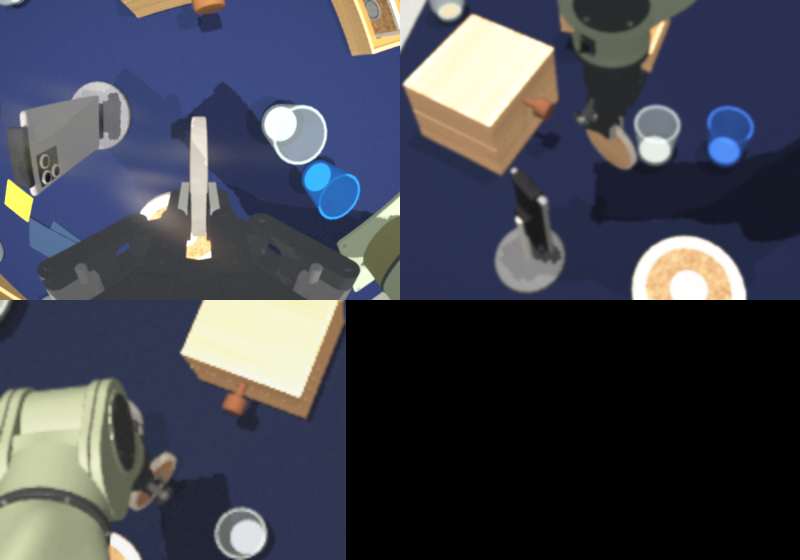

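The wrist view shows the phone's rear camera at about (66,232) full scale, and the coaster is edge-on with its plain side to the phone. I'll square it up and hold.

servo_tool:
  series:
    - {"claw":0,"linear":[0,-0.001,0],"twist":0.07}
    - {"claw":0,"linear":[0,-0.001,0],"twist":0.07}
    - {"claw":0,"linear":[0,-0.001,0],"twist":0.07}
    - {"claw":0,"linear":[0,-0.001,0],"twist":0.07}
    - {"claw":0,"linear":[0,-0.001,0],"twist":0.07}
    - {"claw":0,"linear":[0,-0.001,0],"twist":0.07}
    - {"claw":0,"linear":[0,-0.001,0],"twist":0.07}
    - {"claw":0,"linear":[0,-0.001,0],"twist":0.07}

```text
time_s: 18.42
tcp_pos: [0.5139, 0.2462, 0.1875]
tool_rot: [-2.963, 1.043, 0.0]
force: [0.2, -0.5, -1.0]
gripper_width: 0.0092
finger_force: 45.5
```

```bash
python3 st.py
python3 - <<'E'
from h import *
w=load('w7')
L=onz(w,(66,232),.183,True);print('lens',L,'expected px',proj(w,(.6075,.363,.183),True))
C=np.array([.513,.2465])
# phone top edge ends (screen-less rear face top corners) and yaw
P=onz(w,(18,188),.2,True);Q=onz(w,(45,272),.2,True);print(P,Q,np.degrees(np.arctan2(*(Q-P)[1::-1])))
for az in(51,):
    r=np.radians(az);d=C-L[:2];print('coaster in lens frame x,y',d@[np.cos(r),np.sin(r)],d@[-np.sin(r),np.cos(r)])
E
```

```text
18.425 tcp [0.5139 0.2462 0.1875] q [-0.75  0.78  0.5   1.54 -0.43  0.93 -2.35] w 0.0092 45.5 xaz -38.8
to go in tool [-0.0009  0.0003  0.001 ]
lens [0.59976417 0.35337816 0.183     ] expected px (np.float64(52.19534162571654), np.float64(230.34284640183708))
[0.63994946 0.35103669 0.2       ] [0.58926011 0.37652845 0.2       ] 153.3021089300018
coaster in lens frame x,y -0.1376623884669151 0.0001678177590998542
```

servo_tool:
  series:
    - {"claw":0,"linear":[0,0,0],"twist":0}
    - {"claw":0,"linear":[0,0,0],"twist":0}
    - {"claw":0,"linear":[0,0,0],"twist":0}
    - {"claw":0,"linear":[0,0,0],"twist":0}
    - {"claw":0,"linear":[0,0,0],"twist":0}
    - {"claw":0,"linear":[0,0,0],"twist":0}
    - {"claw":0,"linear":[0,0,0],"twist":0}
    - {"claw":0,"linear":[0,0,0],"twist":0}

```text
time_s: 19.42
tcp_pos: [0.5139, 0.2462, 0.1875]
tool_rot: [-2.963, 1.043, 0.0]
force: [-0.1, -0.5, -0.8]
gripper_width: 0.0088
finger_force: 45.5
```

Run:
```python
from h import *
def blobs(f,x0,y0,x1,y1,th):
    g=cv2.cvtColor(load(f)['image'],cv2.COLOR_RGB2HSV)[y0:y1,x0:x1];m=((g[...,2]>th)&(g[...,1]<70)).astype(np.uint8)
    n,l,st,ce=cv2.connectedComponentsWithStats(m);return [(int(st[i,4]),(ce[i]+[x0,y0]).round(1).tolist(),st[i,2:4].tolist()) for i in range(1,n) if st[i,4]>2]
for th in(150,180): print(th,'w',blobs('w7',5,130,100,290,th),'t',blobs('top0',125,165,170,200,th),'s',blobs('side0',195,300,240,350,th))
w=load('w7')
for z in(.2,.206,.216):
    P=onz(w,(33.6,162),z,True);Q=onz(w,(46,266),z,True);print(P,Q,np.degrees(np.arctan2(*(Q-P)[1::-1])),np.linalg.norm(Q-P))
for X in((.6376,.3239,.206),(.5887,.3632,.206)): print(proj(w,X,True))
```

```text
150 w [(228, [32.4, 166.1], [12, 23]), (48, [58.2, 225.6], [7, 18]), (37, [74.5, 238.1], [6, 16]), (56, [61.7, 248.9], [8, 19]), (131, [47.1, 267.0], [12, 16]), (4, [7.5, 286.5], [4, 4])] t [(8, [146.8, 176.1], [4, 3]), (52, [164.6, 184.3], [12, 12]), (7, [132.0, 192.0], [3, 3]), (7, [168.3, 198.1], [3, 3])] s [(6, [205.0, 307.5], [3, 2]), (24, [226.7, 329.9], [6, 5]), (21, [208.8, 345.3], [5, 6])]
180 w [(169, [32.1, 166.2], [10, 21]), (17, [61.2, 253.7], [5, 7]), (89, [46.5, 267.2], [10, 13])] t [(6, [146.8, 176.0], [3, 3]), (5, [132.0, 192.2], [3, 3])] s [(12, [226.6, 329.8], [4, 4]), (14, [208.5, 345.0], [4, 5])]
[0.64221034 0.32809766 0.2       ] [0.59153342 0.37185006 0.2       ] 139.19400061504024 0.06695090041382178
[0.63957231 0.32314914 0.206     ] [0.59089261 0.36517723 0.206     ] 139.19400061504027 0.06431230967757809
[0.63517558 0.31490161 0.216     ] [0.58982458 0.35405583 0.216     ] 139.19400061504024 0.05991465845050536
(np.float64(34.64933097899467), np.float64(165.5367778591829))
(np.float64(49.54787520156512), np.float64(267.31061962839146))
```

All three views give the phone's yaw as about 140–141°, and the coaster is centred. I'll turn it round now.

servo_tool:
  series:
    - {"claw":0,"linear":[0,0,0],"twist":-0.17}
    - {"claw":0,"linear":[0,0,0],"twist":-0.34}
    - {"claw":0,"linear":[0,0,0],"twist":-0.51}
    - {"claw":0,"linear":[0,0,0],"twist":-0.68}
    - {"claw":0,"linear":[0,0,0],"twist":-0.85}
    - {"claw":0,"linear":[0,0,0],"twist":-1.02}
    - {"claw":0,"linear":[0,0,0],"twist":-1.19}
    - {"claw":0,"linear":[0,0,0],"twist":-1.36}

```text
time_s: 20.42
tcp_pos: [0.5139, 0.2461, 0.1876]
tool_rot: [-2.957, -1.06, -0.0]
force: [0.5, -0.4, -1.2]
gripper_width: 0.0089
finger_force: 45.5
```

servo_tool:
  series:
    - {"claw":0,"linear":[0,0,0],"twist":-0.17}
    - {"claw":0,"linear":[0,0,0],"twist":-0.34}
    - {"claw":0,"linear":[0,0,0],"twist":-0.51}
    - {"claw":0,"linear":[0,0,0],"twist":-0.68}
    - {"claw":0,"linear":[0,0,0],"twist":-0.85}
    - {"claw":0,"linear":[0,0,0],"twist":-1.02}
    - {"claw":0,"linear":[0,0,0],"twist":-1.19}
    - {"claw":0,"linear":[0,0,0],"twist":-1.36}

```text
time_s: 21.42
tcp_pos: [0.514, 0.246, 0.1875]
tool_rot: [1.633, 2.684, -0.0]
force: [0.4, 0.5, 0.1]
gripper_width: 0.0091
finger_force: 45.5
```

servo_tool:
  series:
    - {"claw":0,"linear":[0,0,0],"twist":-0.14}
    - {"claw":0,"linear":[0,0,0],"twist":-0.28}
    - {"claw":0,"linear":[0,0,0],"twist":-0.42}
    - {"claw":0,"linear":[0,0,0],"twist":-0.42}
    - {"claw":0,"linear":[0,0,0],"twist":-0.42}
    - {"claw":0,"linear":[0,0,0],"twist":-0.42}
    - {"claw":0,"linear":[0,0,0],"twist":-0.42}
    - {"claw":0,"linear":[0,0,0],"twist":-0.42}

```text
time_s: 22.42
tcp_pos: [0.5139, 0.2462, 0.1876]
tool_rot: [-1.047, -2.962, -0.0]
force: [-0.4, 0.1, -1.0]
gripper_width: 0.0092
finger_force: 45.5
```

```bash
python3 st.py
python3 - <<'E'
from h import *
# coaster check in side view: rim centroid (grey/wood) near projected centre
s=snap('side','s9');w=snap('wrist','w9')
print('side proj',proj(s,(.513,.2465,.183)),'jv',np.abs(state()['joint_vel']).max())
d=cv2.absdiff(s['image'],load('side0')['image']).max(2)>25
u,v=map(int,proj(s,(.513,.2465,.183)));print(d[v-30:v+31:6,u-30:u+31:6].astype(int))
# lid still open: compare to s6
a=s['image'][125:230,235:330].astype(int);b=load('s6')['image'][125:230,235:330].astype(int);print('case diff',np.abs(a-b).mean(), np.abs(a-b)[75:].mean())
E
```

```text
22.425 tcp [0.5139 0.2462 0.1876] q [-0.28  0.75 -0.43  1.53  0.36  0.95  0.06] w 0.0092 45.5 xaz 141.1
to go in tool [ 0.0009 -0.0003  0.0011]
side proj (np.float64(278.6200889542339), np.float64(287.9977392051944)) jv 0.0018976915441226577
[[0 0 1 1 1 1 1 1 0 0 0]
 [0 1 1 0 1 1 1 0 0 0 0]
 [0 1 1 1 1 1 1 0 0 0 0]
 [0 0 1 1 1 1 1 0 0 0 0]
 [0 0 0 1 0 1 1 1 0 0 0]
 [0 0 0 1 1 1 1 1 0 0 0]
 [0 0 0 0 1 1 1 1 1 0 0]
 [0 0 0 0 0 1 1 1 1 0 0]
 [0 0 0 0 0 1 1 1 1 1 0]
 [0 0 0 0 1 1 1 1 1 1 1]
 [0 0 1 1 1 1 1 1 1 1 1]]
case diff 51.75725981620718 34.767719298245616
```

```bash
python3 -c "from rig import close_job; print(close_job())"
```

```text
the job is handed in; nothing more can be done
None
```

I handed the job in at about 22.4 s of the 67 s. The gripper is still holding the round coaster steady about 14–15 cm in front of the phone's camera, with the medallion side squarely to it. It showed the plain back for about two seconds before turning. The lid was upright when I last saw it, before the final turn, and the square coaster is still in its slot. I got no verdict from the judge.

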